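Click the index wheel of a safe lock round to its pointer

TASK

The lock case on the cart has a black eight-finned index wheel that clicks from fin to fin. Flick its edge round with a fingertip, anticlockwise as seen from above, until the red fin has clicked in at the brass pointer, and stop there: do not turn the wheel past the pointer, nor back the other way round. Only push the fins lightly, never pinch or press hard on the wheel, and leave all the other parts on the cart where they are.

Things in the scene. Friction and masses are not known exactly. Their poses are not given: they have to be found in the camera images.
- lock_case: Grey steel lock case, a box 125 x 150 mm and 30 mm high, bolted to the cart; origin under its centre, x axis towards its pointer end. The wheel turns on top of it, its axis 20 mm from the centre towards -x, so the fins overhang the case's -x edge. All round the wheel is open save for the pointer on its +x side.
- wheel_axis (a point): Point on the wheel's vertical axis, 45 mm above the cart top, half-way up the fins; fixed to the case, x axis level towards the pointer. The black wheel has a hub of 30 mm radius and eight flat radial fins, one red, 7 mm thick, ends 55 mm from the axis, from 34 to 56 mm above the cart top. On a click one fin points along +x, the others stand every 45 degrees from it.
- pointer (a point): Tip of the brass pointer, a wedge on a 24 x 14 mm post on the lock case, 59 mm from the wheel's axis along x and 50 mm above the cart top (post 52 mm). It marks where the red fin must stand.
- index_wheel (a joint): Wheel angle in rad, growing anticlockwise from above; 0 when the red fin is at the pointer; a click is pi/4 = 0.785. Starts between -3.3 and -1.4, on a click or left stuck between two. A spring ball draws it to each click: pushing a fin's end takes some 4 to 8 N; about 28 degrees past a click it snaps on to the next, or does so once the finger makes room.
- red_fin (a point): Point on the upper edge of the red fin, 50 mm from the wheel's axis, 56 mm above the cart top; it turns with the wheel.
- cup: Loose tin collection cup, 80 mm across at the rim, 85 mm high; origin at the centre of its foot. Leave alone.
- funnel: Loose stainless funnel standing in the cup, 110 mm across, its mouth 135 mm above the cart top; origin at the lower end of its spout. Leave alone.
- spring_housing: Loose grey steel bolt spring housing, 90 x 42 x 36 mm with a 22 mm bolt sticking out 30 mm at +x; origin under its centre. Leave alone.
- thumb_turn: Loose chrome thumb turn, 44 mm round base, 36 mm high; origin under its centre. Leave alone.
- hinge_cover: Loose white plastic hinge cover, 75 x 35 x 18 mm; origin under its centre. Leave alone.
- ferrule: Loose copper ferrule standing on end, 26 mm across, 30 mm high; origin under its centre. Leave alone.
- driver: Loose screwdriver lying on the cart; origin under its middle. Leave alone.

How it is judged (in metres and radians):
At the end, for the whole second after the job is handed in: The red fin rests at the pointer to within 0.2 rad (the click brings it there), the wheel still (value of joint index_wheel between -0.2 and 0.2 rad and velocity of joint index_wheel between -0.1 and 0.1 rad/s); the robot touches nothing.
It fails at once if the wheel is turned more than half a click past the pointer (value of joint index_wheel above 0.4 rad).
It fails at once if the wheel is turned the wrong way round (value of joint index_wheel below -3.55 rad).
It fails at once if the wheel is pinched or pressed hard (over 25 N) (contact force between the fingers and index_wheel above 25 N).
It fails at once if the wheel is pushed with the arm or the gripper's body instead of the fingers (contact force between the arm and index_wheel above 2 N).
It fails at once if another part on the cart is shifted by more than 15 mm or lifted (distance of any of cup, funnel, spring_housing, thumb_turn, hinge_cover, ferrule, driver from where it was at the start of the episode above 0.015 m).
It also fails if it takes over 48 s, if anything falls off the work surface, if the arm or the gripper's body presses on something with over 40 N, if the wrist force passes 120 N, or if a joint passes its speed limit or range.

ROBOT

A 6-joint arm with a two-finger parallel gripper is mounted at the origin on the work surface. World frame = base frame: x ahead of the robot, y to its left, z up, the work surface at z = 0. Lengths are in m, angles in degrees, forces in N, time in s.
With the tool pointing down it reaches from about 0.35 to 0.875 m from the base axis. Payload 4.2 kg.
Tool frame: the origin (TCP) lies between the finger pads; the fingertips stand 8 mm ahead of it and the grasp point (between the pads) lies 11 mm behind it; z points along the fingers, y is the line along which they close (so a half turn about z gives the same grasp; the last joint's range is limited). The gripper opens to 87 mm and grips with 3 to 60 N. Pads are 19 mm wide; open, the fingers measure 117 mm over their backs; the gripper's body (75 mm by 190 mm) begins 51 mm behind the grasp point.
Start: joints at [85.749, 22.042, 0.453, 0, -68.411, -14.817], TCP at [0.204, 0.591, 0.231] pointing down, gripper open.
Joint ranges: [-179.83, 179.83], [-69.29, 118.12], [-61.27, 80.66], [-181.25, 117.63], [-171.15, -9.14], [-177.46, 177.46]. Speed limits (degrees/s): [159.86, 159.86, 180, 180, 180, 180].

INTERFACE

Orientations are given as a 3x3 rotation matrix whose columns are the frame's x, y, z axes.
In Python, from station import sense, capture, camera_model, finish_job, find_in gives the robot as it stands. The module is installed in compiled form; this text tells all that it offers.
- The arm moves only by the tool arm_command, never from a script. Its argument "motion" is a list of rows, each a list of 7 numbers: the finger opening in mm, from 0 to 87, then the shift along the tool's x, y, z in mm, then the turn, a rotation vector about the tool's x, y, z in rad. In form: [[jaw, dx, dy, dz, rx, ry, rz], ...]. A call has 1 to 8 rows; each row shifts and turns the commanded pose from where the row before left it, along the tool's axes as they then stand; what a row does not reach is not made up. A row lasts 1/10 s, in which the tool goes at most 50 mm and 8.59 degrees, less where a joint would pass 70% of its speed; a pose out of reach is approached as far as the arm can. A call with a gripper value outside its range is refused whole. The fingers move at their own pace and stop on an object; the grip force is fixed at half the most. Time passes only in rows, so rows that do not move let the fingers close. It gives the time, the measured TCP pose, the force, the opening and the grip force at its end, in the units of the state.
- sense(): the state, without advancing time (a new reading comes with each control period).
- capture(name): name is "side" or "top"; returns the picture (420x560x3 uint8, red, green, blue); there is no depth.
- camera_model(name): a dict with "fx", "fy", "cx", "cy" (pixels), "k1" (the pictures are not rectified: a ray, as slopes to the right and down, at radius r is drawn at 1 + k1 r^2 times it, then the intrinsics apply), "R" (3x3) and "t" (3): a world point X has camera coordinates R X + t. Camera axes: x right, y down, z forward; pixel columns grow to the right and rows downward; lengths in m; the calibration is good to about 2 mm. A picture is of the moment at which its call begins. camera_model takes no time and is no camera call.
- finish_job(): hands the job in; it is judged then, once.
Trained networks look in the newest picture that a camera, given by its name, has taken for a name from the list of things; names that differ only in an ending like _2 or _b are one class to them, and where a whole thing is asked for, a point or a joint stands for the part that bears it (a point fixed in the world has none). Each returns a list of dicts, best first, with "p" (0 to 1); they miss things now and then, are a little off and sometimes report something else, mostly with a low value. They report only what shows in the picture. A call takes as long as a camera call.
- find_in(target, camera): "location" ([row, column] in pixels, amid what is visible of it).
The state is a dict: "time_s": time; "joints": joint angles; "joint_velocities": joint speeds; "effort": joint torques, N m; "tcp_pos": TCP position; "ee_rot": TCP orientation; "wrist_force": force on the tool from outside, world axes, zero at the start; "moment": the same for the moment, N m; "gripper_width": opening from 0.0 (shut) to 1.0 (fully open); "gripper_force": force on a finger pad.
Only numpy, scipy, OpenCV 4.12 (cv2) and the standard library are available. Lean on these libraries where they do the work, as an engineer would, in place of code of your own. Each camera call takes 0.05 s, during which the arm holds its last target. There are 200 camera calls.

## Working session

There is one attempt and no reset: what is moved stays moved. The work goes in short steps, Python scripts to look and compute and a tool call to move; the robot and the scene stay as the last step left them, time stands still between calls to the robot, and variables do not carry over. Pictures are saved under pics/ and viewed, at most 10 in all, crops included, and the job is handed in when it is done.

Besides the shell and the picture viewer there is one more tool, called after "Call:" as name([rows], argument=value, ...), one row to a line, values as JSON. arm_command: Moves the arm, as the interface text tells. Its arguments: {"type":"object","properties":{"motion":{"type":"array"}},"required":["motion"]}

```bash
mkdir -p pics; cat > h.py <<'E'
import numpy as np, cv2
from station import *
def ray(n,rc):
    m=camera_model(n); d=np.array([(rc[1]-m['cx'])/m['fx'],(rc[0]-m['cy'])/m['fy']])
    u=d.copy()
    for _ in range(20): u=d/(1+m['k1']*(u@u))
    R=np.array(m['R']); t=np.array(m['t'])
    return -R.T@t, R.T@np.array([u[0],u[1],1])
def onz(n,rc,z):
    o,d=ray(n,rc); return o+d*(z-o[2])/d[2]
def proj(n,X):
    m=camera_model(n); c=np.array(m['R'])@X+np.array(m['t']); u=c[:2]/c[2]; u=u*(1+m['k1']*(u@u))
    return np.array([u[1]*m['fy']+m['cy'],u[0]*m['fx']+m['cx']])
E
python3 - <<'E'
from h import *
for n in('top','side'):
    im=capture(n); cv2.imwrite(f'pics/{n}0.png',im[:,:,::-1])
    print(n,-np.array(camera_model(n)['R']).T@camera_model(n)['t'])
    for t,z in(('lock_case',.03),('index_wheel',.045),('pointer',.05),('red_fin',.056),('wheel_axis',.045)):
        for r in find_in(t,n)[:2]: print(t,r,onz(n,r['location'],z).round(4))
s=sense();print(s['time_s'],s['tcp_pos'],s['ee_rot'],s['gripper_width'])
E
```

```text
top [ 0.45470803 -0.02988349  1.20319497]
lock_case {'location': [231.3, 231.6], 'p': 0.82} [0.5099 0.0942 0.03  ]
index_wheel {'location': [239.6, 231.7], 'p': 0.69} [0.4875 0.0922 0.045 ]
pointer {'location': [231.2, 232.0], 'p': 0.63} [0.5093 0.091  0.05  ]
red_fin {'location': [233.6, 231.3], 'p': 0.69} [0.5028 0.0922 0.056 ]
red_fin {'location': [238.3, 228.6], 'p': 0.63} [0.4906 0.0991 0.056 ]
wheel_axis {'location': [233.0, 231.5], 'p': 0.97} [0.5048 0.0928 0.045 ]
side [ 0.38349707 -0.71300245  0.65235126]
lock_case {'location': [199.4, 243.1], 'p': 0.61} [0.5087 0.0606 0.03  ]
pointer {'location': [197.0, 239.4], 'p': 0.83} [0.4984 0.0472 0.05  ]
red_fin {'location': [187.0, 233.6], 'p': 0.82} [0.4922 0.0815 0.056 ]
wheel_axis {'location': [186.5, 232.5], 'p': 0.74} [0.492 0.099 0.045]
wheel_axis {'location': [196.1, 239.0], 'p': 0.58} [0.4992 0.0571 0.045 ]
0.6 [0.20415056 0.59069221 0.2305672 ] [[ 9.45126575e-01 -3.26704387e-01 -1.18889761e-05]
 [-3.26704386e-01 -9.45126575e-01  3.97549016e-05]
 [-2.42246880e-05 -3.36892333e-05 -9.99999999e-01]] 0.9984721222948709
```

View pics/top0.png

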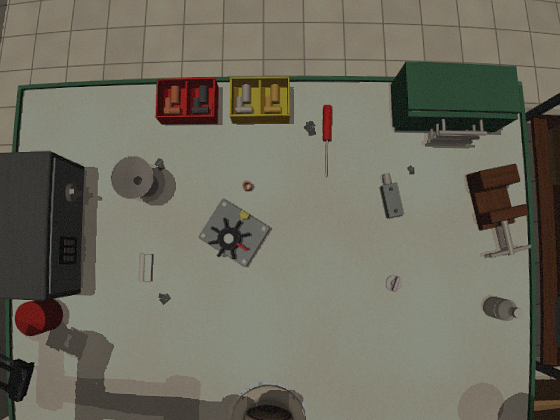

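View pics/side0.png

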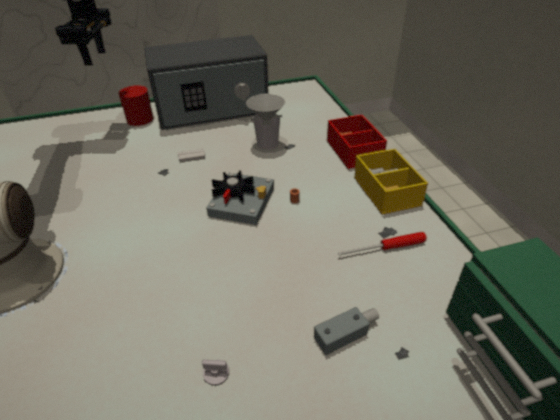

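The top view shows the wheel hub at about (row 239, col 229), the brass pointer at about (215, 244) and the red fin at about (247, 243). The ferrule is at (186, 248). The side view agrees. Next I'll measure these from an enlarged crop.

```bash
python3 - <<'E'
from h import *
im=cv2.imread('pics/top0.png'); c=im[170:290,170:290]
cv2.imwrite('pics/c.png',cv2.resize(c,(600,600),interpolation=cv2.INTER_CUBIC))
s=c.astype(int);b,g,r=s[...,0],s[...,1],s[...,2]
for nm,m,z in(('red',(r>110)&(g<60)&(b<60),.056),('brass',(r>130)&(g>100)&(b<90),.051)):
    p=np.argwhere(m)+170; print(nm,len(p),p.mean(0),onz('top',p.mean(0),z)); 
d=np.argwhere((r<45)&(g<45)&(b<45))+170;print('dark',len(d),d.mean(0),onz('top',d.mean(0),.05))
for n,z in (('ferrule',.03),('hinge_cover',.018),('funnel',.135)):
    for q in find_in(n,'top')[:1]: print(n,q,onz('top',q['location'],z))
E
```

```text
red 24 [246.33333333 241.54166667] [0.4698051  0.06550229 0.056     ]
brass 42 [211.66666667 243.4047619 ] [0.56015661 0.06134403 0.051     ]
dark 475 [237.28       228.78526316] [0.49343759 0.09935187 0.05      ]
hinge_cover {'location': [264.5, 144.2], 'p': 0.58} [0.42088898 0.33256704 0.018     ]
funnel {'location': [178.3, 131.6], 'p': 0.69} [0.63656087 0.33385913 0.135     ]
```

View pics/c.png

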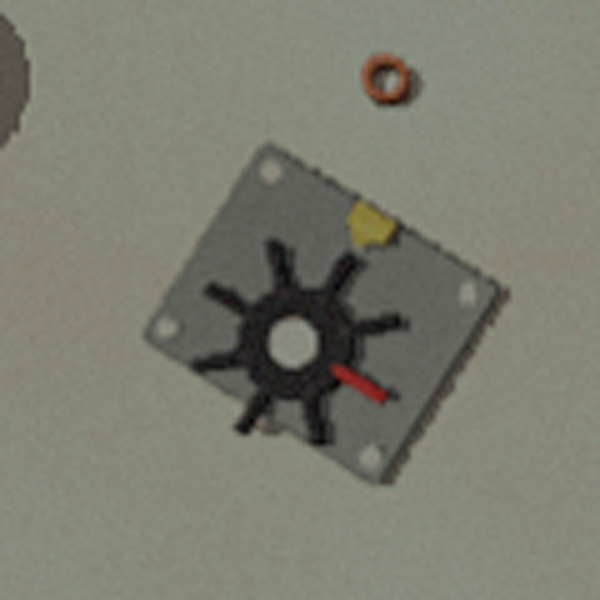

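The crop shows the case corners at (267,143), (503,290), (383,485) and (147,335), and the hub at (293,341). The red fin tip is at (388,400), about two clicks clockwise of the pointer. Next I'll fit the case pose and work out the approach.

```bash
python3 - <<'E'
from h import *
f=lambda x,y,z:onz('top',((y+.5)/5-.5+170,(x+.5)/5-.5+170),z)
TL,Rr,B,L=[f(*p,.03) for p in((267,143),(503,290),(383,485),(147,335))]
print('sides',[np.linalg.norm(a-b).round(4) for a,b in((TL,Rr),(Rr,B),(B,L),(L,TL))])
c=(TL+Rr+B+L)/4; x=(TL-L)+(Rr-B); a=np.arctan2(x[1],x[0]); y=(TL-Rr)+(L-B)
print('yaw',np.degrees(a),np.degrees(np.arctan2(-y[0],y[1])),'c',c,'axis',c-.02*np.array([np.cos(a),np.sin(a),0]))
h=f(293,341,.058);print('hub',h)
ax=h
for p in((388,400),(335,368),(275,240),(358,255),(405,320),(320,442),(240,430),(195,365),(208,288)):
    d=f(*p,.056)-ax;print(p,np.hypot(*d[:2]).round(4),(np.degrees(np.arctan2(d[1],d[0])-a)).round(1))
E
```

```text
sides [np.float64(0.1486), np.float64(0.1207), np.float64(0.1487), np.float64(0.1204)]
yaw -31.722189373478667 -32.11409758215717 c [0.50765917 0.08650877 0.03      ] axis [0.49064702 0.09702479 0.03      ]
hub [0.49182696 0.09996732 0.058     ]
(388, 400) 0.0578 -90.1
(335, 368) 0.0257 -91.0
(275, 240) 0.0535 42.4
(358, 255) 0.0557 -5.1
(405, 320) 0.0589 -47.7
(320, 442) 0.0539 -133.2
(240, 430) 0.0535 180.8
(195, 365) 0.0527 135.3
(208, 288) 0.0526 90.0
```

Call:
arm_command([
  [0,12,35,0,0,0,0],
  [0,12,35,0,0,0,0],
  [0,12,35,0,0,0,0],
  [0,12,35,0,0,0,0],
  [0,33,30,0,0,0,0],
  [0,33,30,0,0,0,0],
  [0,33,30,0,0,0,0],
  [0,33,30,0,0,0,0],
])

```text
time_s: 1.55
tcp_pos: [0.2897, 0.2846, 0.231]
ee_rot: [[0.945, -0.326, 0.001], [-0.326, -0.945, 0.001], [0.0, -0.001, -1.0]]
wrist_force: [1.0, -1.0, 0.0]
gripper_width: 0.359
gripper_force: 0.0
```

Call:
arm_command([
  [0,33,30,0,0,0,0],
  [0,33,30,0,0,0,0],
  [0,33,30,0,0,0,0],
  [0,33,30,0,0,0,0],
  [0,33,30,0,0,0,0],
  [0,33,30,0,0,0,0],
  [0,0,0,0,0,0,0],
  [0,0,0,0,0,0,0],
])

```text
time_s: 2.35
tcp_pos: [0.4178, 0.0503, 0.2305]
ee_rot: [[0.944, -0.33, -0.0], [-0.33, -0.944, 0.0], [-0.0, -0.0, -1.0]]
wrist_force: [0.1, 1.0, 0.1]
gripper_width: 0.007
gripper_force: 0.0
```

Call:
arm_command([
  [0,0,0,15,0,0,0.1236],
  [0,0,0,15,0,0,0.1236],
  [0,0,0,15,0,0,0.1236],
  [0,0,0,15,0,0,0.1236],
  [0,0,0,15,0,0,0.1236],
  [0,0,0,15,0,0,0],
  [0,0,0,0,0,0,0],
  [0,0,0,0,0,0,0],
])

```text
time_s: 3.15
tcp_pos: [0.4177, 0.0523, 0.141]
ee_rot: [[0.583, -0.812, 0.0], [-0.812, -0.583, -0.0], [0.0, -0.0, -1.0]]
wrist_force: [0.5, 0.2, 0.2]
gripper_width: 0.003
gripper_force: 0.0
```

```bash
cat > st.py <<'E'
from h import *
s=sense();R=np.array(s['ee_rot']);p=np.array(s['tcp_pos'])
d=p[:2]-[.491,.098]
print(s['time_s'],p.round(4),'yang',np.degrees(np.arctan2(R[1,1],R[0,1]))%360,'r',np.hypot(*d),'ang',np.degrees(np.arctan2(d[1],d[0]))%360,'w',s['gripper_width'],np.round(s['wrist_force'],1),s['joints'])
def tgt(x,y,z): print('shift',(R.T@(np.array([x,y,z])-p)*1000).round(1))
a=np.radians(215.5);tgt(.491+.088*np.cos(a),.098+.088*np.sin(a),.049)
E
python3 st.py; python3 -c "
from h import *
im=capture('top'); cv2.imwrite('pics/t1.png',cv2.resize(im[150:320,140:340,::-1],(800,680))[:600])"
```

```text
3.15 [0.4177 0.0523 0.141 ] yang 215.6720702240806 r 0.08637286666001064 ang 211.90624129097503 w 0.0026649796047540507 [0.5 0.2 0.2] [ 2.94659802e+01  7.61091057e+00 -3.41859583e+01  2.06722640e-02
 -4.81865047e+01  6.19230769e+00]
shift [ 5.4  1.8 92. ]
```

Call:
arm_command([
  [0,2.7,1,25,0,0,0],
  [0,2.7,1,25,0,0,0],
  [0,0,0,20,0,0,0],
  [0,0,0,15,0,0,0],
  [0,0,0,7,0,0,0],
  [0,0,0,0,0,0,0],
  [0,0,0,0,0,0,0],
])

```text
time_s: 3.9
tcp_pos: [0.4199, 0.0463, 0.0494]
ee_rot: [[0.582, -0.814, 0.002], [-0.814, -0.582, 0.001], [0.0, -0.002, -1.0]]
wrist_force: [0.0, -0.4, 0.1]
gripper_width: 0.003
gripper_force: 0.0
```

```bash
python3 st.py; python3 -c "
from h import *
im=capture('top'); a=cv2.resize(im[190:270,180:280,::-1],(400,320),interpolation=2)
im=capture('side'); b=cv2.resize(im[140:220,185:285,::-1],(400,320),interpolation=2)
cv2.imwrite('pics/t2.png',np.hstack([a,b]))"
```

```text
3.9 [0.4199 0.0463 0.0494] yang 215.55758105572357 r 0.0878946235521279 ang 216.05156004844363 w 0.00297401895373943 [ 0.  -0.4  0.1] [ 2.85217829e+01  1.66002118e+01 -4.05023317e+01  2.14568622e-02
 -3.27947869e+01  7.01775047e+00]
shift [-0.8  0.1  0.4]
```

View pics/t2.png

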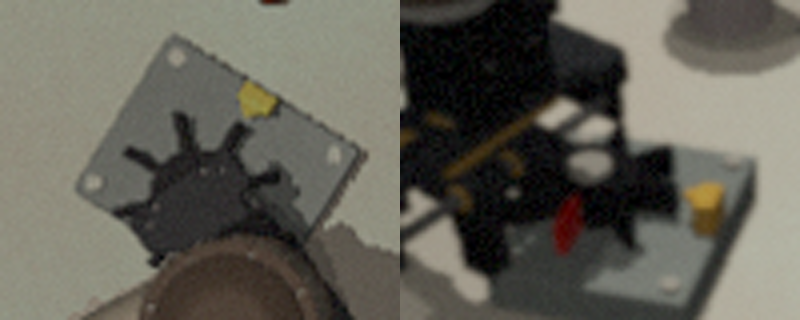

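The left half (top view) shows the wrist covering the wheel. The right half (side view) shows the red fin at (567, 225), clear, with the fingers to its left. Next I move radially inward, watching the force.

Call:
arm_command([
  [0,0,-4.5,0,0,0,0],
  [0,0,-4.5,0,0,0,0],
  [0,0,-4.5,0,0,0,0],
  [0,0,-4.5,0,0,0,0],
  [0,0,-4.5,0,0,0,0],
  [0,0,-4.5,0,0,0,0],
  [0,0,0,0,0,0,0],
])

```text
time_s: 4.7
tcp_pos: [0.4418, 0.0619, 0.0485]
ee_rot: [[0.581, -0.814, 0.0], [-0.814, -0.581, 0.0], [0.0, -0.0, -1.0]]
wrist_force: [-0.7, -0.3, 0.4]
gripper_width: 0.008
gripper_force: 0.0
```

Call:
arm_command([
  [0,3.19,-0.08,0,0,0,-0.0524],
  [0,3.19,-0.08,0,0,0,-0.0524],
  [0,3.19,-0.08,0,0,0,-0.0524],
  [0,3.19,-0.08,0,0,0,-0.0524],
  [0,3.19,-0.08,0,0,0,-0.0524],
  [0,3.19,-0.08,0,0,0,-0.0524],
  [0,3.19,-0.08,0,0,0,-0.0524],
  [0,0,0,0,0,0,0],
])

```text
time_s: 5.5
tcp_pos: [0.4572, 0.0459, 0.0485]
ee_rot: [[0.834, -0.552, -0.0], [-0.552, -0.834, -0.0], [-0.0, 0.0, -1.0]]
wrist_force: [0.0, 0.4, -0.2]
gripper_width: 0.004
gripper_force: 0.0
```

```bash
python3 st.py
```

```text
5.5 [0.4572 0.0459 0.0485] yang 236.51131349579023 r 0.062123147421022706 ang 237.05497107414726 w 0.0036217588086124787 [ 0.   0.4 -0.2] [ 2.60802928e+01  1.95917783e+01 -3.54898516e+01  3.07869918e-03
 -3.49267759e+01  3.04284962e+01]
shift [-32.1  20.   -0.5]
```

```bash
cat > sv.py <<'E'
from h import *
import sys
im=capture('side')[:,:,::-1]; cv2.imwrite(sys.argv[1],cv2.resize(im[145:225,190:290],(800,640),interpolation=2)[:600])
s=im[170:215,200:260].astype(int);m=(s[...,2]>90)&(s[...,1]<60)&(s[...,0]<60)
q=np.argwhere(m)+[170,200];print(len(q),q.mean(0),q.min(0),q.max(0))
for k in range(-100,15,10):
    a=np.radians(k-32);t=proj('side',np.array([.491+.05*np.cos(a),.098+.05*np.sin(a),.05]));print(k,t.round(1),end=' ')
E
python3 sv.py pics/s3.png
```

```text
sv.py:5: RuntimeWarning: Mean of empty slice.
  q=np.argwhere(m)+[170,200];print(len(q),q.mean(0),q.min(0),q.max(0))
  ret = um.true_divide(
Traceback (most recent call last):
  File "sv.py", line 5, in <module>
    q=np.argwhere(m)+[170,200];print(len(q),q.mean(0),q.min(0),q.max(0))
                                                      ~~~~~^^^
ValueError: zero-size array to reduction operation minimum which has no identity
```

View pics/s3.png

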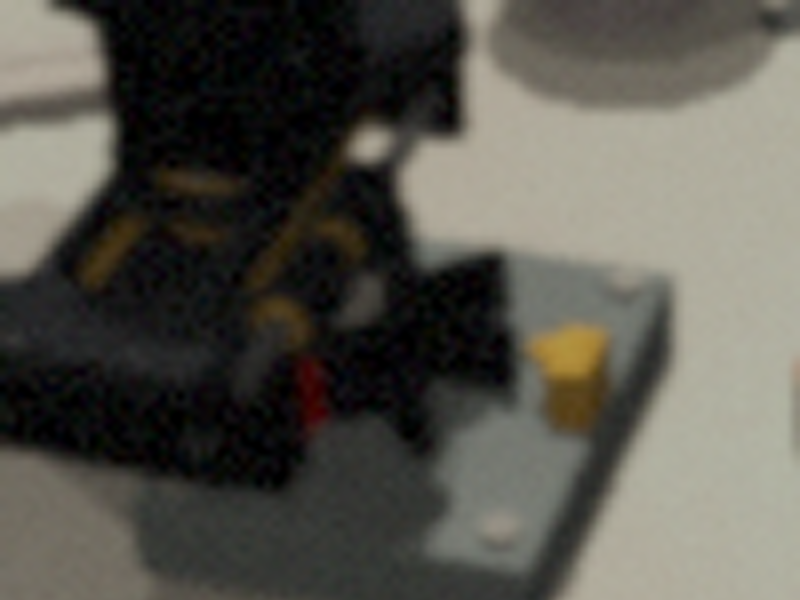

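The side view shows the red fin at about (315, 395), just right of the fingers, and partly hidden. The pointer is at (575, 355).

```bash
python3 - <<'E'
from h import *
for k in range(-100,15,10):
    a=np.radians(k-32);t=proj('side',np.array([.491+.05*np.cos(a),.098+.05*np.sin(a),.05]));print(k,((t-[145,190])*8).round()[::-1])
E
```

```text
-100 [249. 415.]
-90 [275. 421.]
-80 [304. 424.]
-70 [334. 424.]
-60 [364. 420.]
-50 [393. 414.]
-40 [420. 404.]
-30 [444. 392.]
-20 [464. 378.]
-10 [481. 362.]
0 [492. 346.]
10 [499. 328.]
```

Call:
arm_command([
  [0,3.19,-0.08,0,0,0,-0.0524],
  [0,3.19,-0.08,0,0,0,-0.0524],
  [0,3.19,-0.08,0,0,0,-0.0524],
  [0,3.19,-0.08,0,0,0,-0.0524],
])

```text
time_s: 5.95
tcp_pos: [0.4682, 0.0401, 0.0485]
ee_rot: [[0.931, -0.365, -0.0], [-0.365, -0.931, -0.0], [-0.0, 0.0, -1.0]]
wrist_force: [-0.3, 0.6, 0.6]
gripper_width: 0.002
gripper_force: 0.0
```

Call:
arm_command([
  [0,3.19,-0.08,0,0,0,-0.0524],
  [0,3.19,-0.08,0,0,0,-0.0524],
  [0,3.19,-0.08,0,0,0,-0.0524],
  [0,0,0,0,0,0,0],
])

```text
time_s: 6.35
tcp_pos: [0.4776, 0.0374, 0.0485]
ee_rot: [[0.976, -0.217, -0.0], [-0.217, -0.976, -0.0], [-0.0, 0.0, -1.0]]
wrist_force: [-0.7, -0.3, 0.2]
gripper_width: 0.005
gripper_force: 0.0
```

```bash
python3 st.py; python3 sv.py pics/s4.png
```

```text
6.35 [0.4776 0.0374 0.0485] yang 257.4886391556218 r 0.06207492833775093 ang 257.57316073771915 w 0.0051445956672913325 [-0.7 -0.3  0.2] [ 2.39586041e+01  2.10707695e+01 -3.28200895e+01  1.35380361e-04
 -3.61099567e+01  5.35299257e+01]
shift [-59.    3.3  -0.5]sv.py:5: RuntimeWarning: Mean of empty slice.
  q=np.argwhere(m)+[170,200];print(len(q),q.mean(0),q.min(0),q.max(0))
  ret = um.true_divide(
Traceback (most recent call last):
  File "sv.py", line 5, in <module>
    q=np.argwhere(m)+[170,200];print(len(q),q.mean(0),q.min(0),q.max(0))
                                                      ~~~~~^^^
ValueError: zero-size array to reduction operation minimum which has no identity
```

View pics/s4.png

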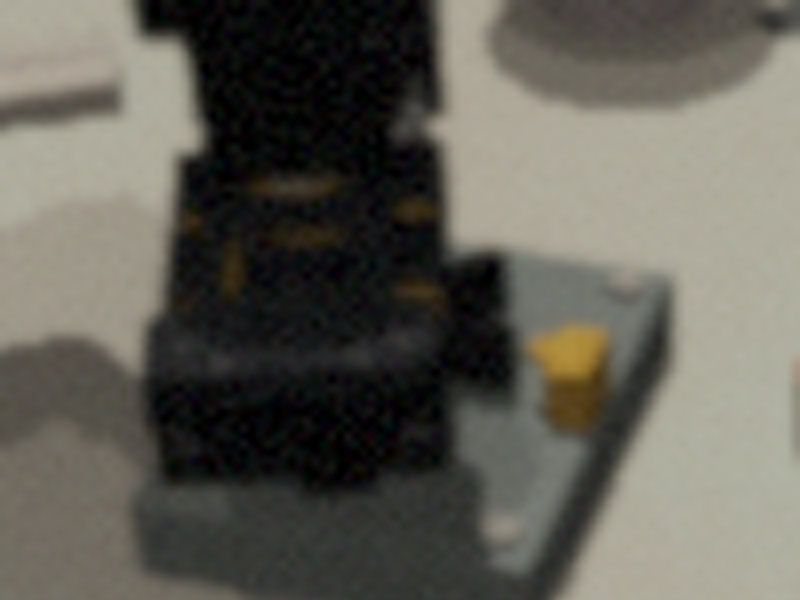

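The fingers hide the wheel here, and no force has been felt. The fingertips may be thinner than assumed, so they may be passing outside the fins. I'll back out and look.

Call:
arm_command([
  [0,0,8,0,0,0,0],
  [0,0,10,0,0,0,0],
  [0,0,12,0,0,0,0],
  [0,-12,0,0,0,0,0.14],
  [0,-12,0,0,0,0,0.14],
  [0,-12,0,0,0,0,0.14],
  [0,-12,0,0,0,0,0.14],
  [0,-12,0,0,0,0,0.14],
])

```text
time_s: 7.2
tcp_pos: [0.4185, 0.0352, 0.0486]
ee_rot: [[0.602, -0.798, -0.0], [-0.798, -0.602, -0.0], [-0.0, 0.0, -1.0]]
wrist_force: [0.8, -0.1, 1.1]
gripper_width: 0.005
gripper_force: 0.0
```

Call:
arm_command([
  [0,0,0,0,0,0,0],
])

```text
time_s: 7.3
tcp_pos: [0.4181, 0.0355, 0.0486]
ee_rot: [[0.608, -0.794, -0.001], [-0.794, -0.608, -0.0], [-0.0, 0.001, -1.0]]
wrist_force: [0.4, 0.2, 0.2]
gripper_width: 0.008
gripper_force: 0.0
```

```bash
sed -i 's/print(len(q).*/print(len(q))/' sv.py; python3 st.py; python3 sv.py pics/s5.png
```

```text
7.3 [0.4181 0.0355 0.0486] yang 217.46883220915137 r 0.09597135333871795 ang 220.60544052018466 w 0.0076465924688563615 [0.4 0.2 0.2] [ 2.72322614e+01  1.65255443e+01 -4.08050698e+01 -2.10111854e-02
 -3.27199590e+01  1.02542446e+01]
shift [-8.3 -7.9 -0.4]
0
-100 [196.9 221.1] -90 [197.6 224.4] -80 [198. 228.] -70 [198.  231.8] -60 [197.5 235.5] -50 [196.7 239.1] -40 [195.5 242.5] -30 [194.  245.5] -20 [192.3 248.1] -10 [190.3 250.1] 0 [188.2 251.6] 10 [186.  252.4]
```

View pics/s5.png

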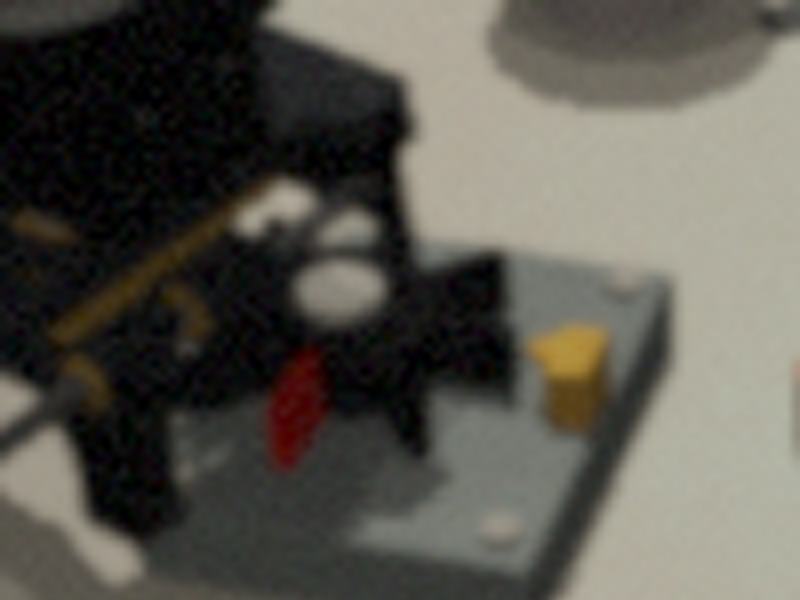

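The wheel hasn't moved: the red fin tip is at (285, 465), still at -90°. The finger tips are thin, so they passed outside the fins. I'll go deeper, to r = 50 mm.

Call:
arm_command([
  [0,-4.2,-4,0,0,0,0.017],
  [0,-4.2,-4,0,0,0,0.017],
  [0,0,-8,0,0,0,0],
  [0,0,-8,0,0,0,0],
  [0,0,-8,0,0,0,0],
  [0,0,-8,0,0,0,0],
  [0,0,-6,0,0,0,0],
  [0,0,0,0,0,0,0],
])

```text
time_s: 8.15
tcp_pos: [0.4526, 0.0703, 0.0485]
ee_rot: [[0.581, -0.814, 0.001], [-0.814, -0.581, 0.0], [0.0, -0.001, -1.0]]
wrist_force: [-0.1, 0.8, -0.5]
gripper_width: 0.008
gripper_force: 0.0
```

```bash
python3 st.py
```

```text
8.15 [0.4526 0.0703 0.0485] yang 215.52726394134913 r 0.047344387014838674 ang 215.83308856651442 w 0.007980881685195531 [-0.1  0.8 -0.5] [ 2.92502589e+01  1.94614592e+01 -3.57211256e+01  1.28247471e-02
 -3.47835148e+01  6.26647096e+00]
shift [-0.3 40.7 -0.5]
```

Call:
arm_command([
  [0,2.5,-0.06,0,0,0,-0.0524],
  [0,2.5,-0.06,0,0,0,-0.0524],
  [0,2.5,-0.06,0,0,0,-0.0524],
  [0,2.5,-0.06,0,0,0,-0.0524],
])

```text
time_s: 8.55
tcp_pos: [0.4573, 0.0624, 0.0483]
ee_rot: [[0.739, -0.674, -0.002], [-0.674, -0.739, 0.0], [-0.001, 0.001, -1.0]]
wrist_force: [-1.6, 3.3, -0.2]
gripper_width: 0.006
gripper_force: 1.9
```

Call:
arm_command([
  [0,2.5,-0.06,0,0,0,-0.0524],
  [0,2.5,-0.06,0,0,0,-0.0524],
  [0,0,0,0,0,0,0],
])

```text
time_s: 8.85
tcp_pos: [0.4615, 0.059, 0.0484]
ee_rot: [[0.804, -0.595, -0.001], [-0.595, -0.804, 0.0], [-0.001, 0.001, -1.0]]
wrist_force: [-2.3, 2.4, 1.1]
gripper_width: 0.003
gripper_force: 1.3
```

Contact, at about 3.5 N. I'll continue the sweep.

Call:
arm_command([
  [0,2.5,-0.06,0,0,0,-0.0524],
  [0,2.5,-0.06,0,0,0,-0.0524],
  [0,2.5,-0.06,0,0,0,-0.0524],
  [0,2.5,-0.06,0,0,0,-0.0524],
])

```text
time_s: 9.25
tcp_pos: [0.4705, 0.0537, 0.0485]
ee_rot: [[0.91, -0.414, -0.0], [-0.414, -0.91, -0.0], [-0.0, 0.0, -1.0]]
wrist_force: [0.2, -0.1, -0.2]
gripper_width: 0.008
gripper_force: 0.0
```

Call:
arm_command([
  [0,2.5,-0.06,0,0,0,-0.0524],
  [0,2.5,-0.06,0,0,0,-0.0524],
  [0,2.5,-0.06,0,0,0,-0.0524],
  [0,0,0,0,0,0,0],
])

```text
time_s: 9.65
tcp_pos: [0.4787, 0.0507, 0.0486]
ee_rot: [[0.964, -0.267, 0.001], [-0.267, -0.964, -0.001], [0.002, 0.0, -1.0]]
wrist_force: [3.6, -3.4, -1.0]
gripper_width: 0.007
gripper_force: 2.5
```

```bash
python3 st.py
```

```text
9.65 [0.4787 0.0507 0.0486] yang 254.51099167545638 r 0.048895173725941356 ang 255.3765344512458 w 0.007295229303324325 [ 3.6 -3.4 -1. ] [ 25.48132276  21.19449741 -32.60574028   0.11978733 -36.14510081
  48.9329846 ]
shift [-56.1  19.5  -0.4]
```

It snapped, and the trailing fin now touches the finger's back lightly. I'll withdraw outward, then look.

Call:
arm_command([
  [0,1,8,0,0,0,0],
  [0,0,10,0,0,0,0],
  [0,0,12,0,0,0,0],
  [0,0,10,0,0,0,0],
  [0,-14,0,0,0,0,0.14],
  [0,-14,0,0,0,0,0.14],
  [0,-14,0,0,0,0,0.14],
  [0,-14,0,0,0,0,0.14],
])

```text
time_s: 10.45
tcp_pos: [0.4179, 0.0373, 0.0485]
ee_rot: [[0.67, -0.743, -0.001], [-0.743, -0.67, -0.0], [-0.0, 0.001, -1.0]]
wrist_force: [-0.4, 1.5, 0.5]
gripper_width: 0.006
gripper_force: 0.0
```

Call:
arm_command([
  [0,-10,0,0,0,0,0.12],
  [0,0,0,0,0,0,0],
])

```text
time_s: 10.65
tcp_pos: [0.4111, 0.0451, 0.0486]
ee_rot: [[0.582, -0.813, -0.001], [-0.813, -0.582, -0.0], [-0.0, 0.001, -1.0]]
wrist_force: [0.5, -0.4, 0.1]
gripper_width: 0.007
gripper_force: 0.0
```

```bash
python3 st.py; python3 sv.py pics/s6.png
```

```text
10.65 [0.4111 0.0451 0.0486] yang 215.61812022173038 r 0.09580506459252114 ang 213.5054951593656 w 0.006843841275838354 [ 0.5 -0.4  0.1] [ 2.89838285e+01  1.60424136e+01 -4.16185072e+01 -1.89724413e-02
 -3.23797774e+01  6.65031280e+00]
shift [ 3.4 -7.7 -0.4]
26
-100 [196.9 221.1] -90 [197.6 224.4] -80 [198. 228.] -70 [198.  231.8] -60 [197.5 235.5] -50 [196.7 239.1] -40 [195.5 242.5] -30 [194.  245.5] -20 [192.3 248.1] -10 [190.3 250.1] 0 [188.2 251.6] 10 [186.  252.4]
```

View pics/s6.png

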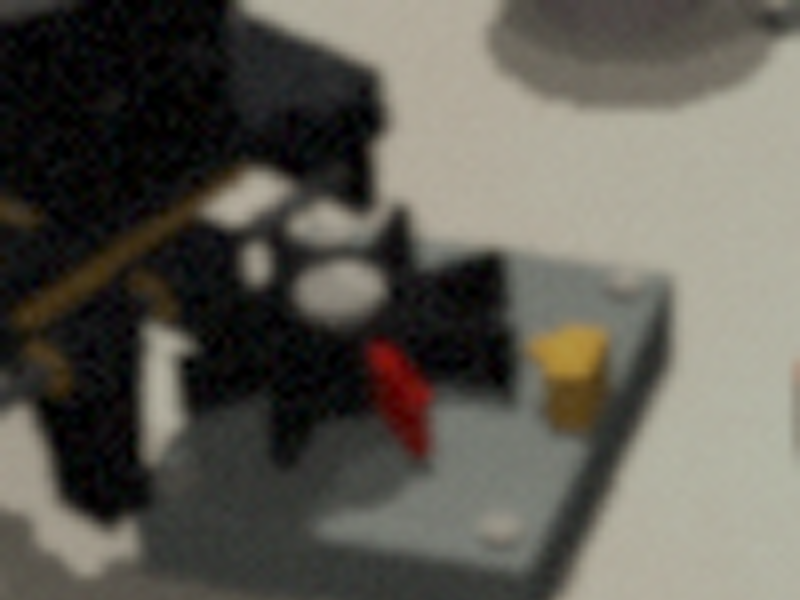

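The red fin is now at (425, 455), exactly one click on (-45°). I'll repeat the same stroke once.

Call:
arm_command([
  [0,3.4,-4,0,0,0,0],
  [0,0,-4,0,0,0,0],
  [0,0,-8,0,0,0,0],
  [0,0,-8,0,0,0,0],
  [0,0,-8,0,0,0,0],
  [0,0,-8,0,0,0,0],
  [0,0,-7,0,0,0,0],
  [0,0,0,0,0,0,0],
])

```text
time_s: 11.5
tcp_pos: [0.4535, 0.0708, 0.0486]
ee_rot: [[0.582, -0.813, 0.001], [-0.813, -0.582, 0.0], [0.0, -0.001, -1.0]]
wrist_force: [0.3, 0.4, -0.5]
gripper_width: 0.004
gripper_force: 0.0
```

Call:
arm_command([
  [0,2.5,-0.06,0,0,0,-0.0524],
  [0,2.5,-0.06,0,0,0,-0.0524],
  [0,2.5,-0.06,0,0,0,-0.0524],
  [0,2.5,-0.06,0,0,0,-0.0524],
  [0,2.5,-0.06,0,0,0,-0.0524],
  [0,2.5,-0.06,0,0,0,-0.0524],
  [0,0,0,0,0,0,0],
])

```text
time_s: 12.2
tcp_pos: [0.4623, 0.0594, 0.0484]
ee_rot: [[0.804, -0.594, -0.001], [-0.594, -0.804, 0.0], [-0.001, 0.001, -1.0]]
wrist_force: [-1.5, 2.3, 0.4]
gripper_width: 0.005
gripper_force: 1.1
```

Call:
arm_command([
  [0,2.5,-0.06,0,0,0,-0.0524],
  [0,2.5,-0.06,0,0,0,-0.0524],
  [0,2.5,-0.06,0,0,0,-0.0524],
  [0,2.5,-0.06,0,0,0,-0.0524],
])

```text
time_s: 12.6
tcp_pos: [0.4713, 0.0541, 0.0485]
ee_rot: [[0.911, -0.412, -0.0], [-0.412, -0.911, -0.0], [-0.0, 0.0, -1.0]]
wrist_force: [-0.1, 0.2, 1.0]
gripper_width: 0.005
gripper_force: 0.0
```

Call:
arm_command([
  [0,2.5,-0.06,0,0,0,-0.0524],
  [0,2.5,-0.06,0,0,0,-0.0524],
  [0,2.5,-0.06,0,0,0,-0.0524],
  [0,0,0,0,0,0,0],
])

```text
time_s: 13.0
tcp_pos: [0.4797, 0.0514, 0.0488]
ee_rot: [[0.964, -0.266, 0.002], [-0.266, -0.964, -0.0], [0.002, -0.0, -1.0]]
wrist_force: [4.4, -3.0, -2.3]
gripper_width: 0.005
gripper_force: 2.6
```

Same behaviour as the first stroke. I'll withdraw, go up, and check.

Call:
arm_command([
  [0,1,8,0,0,0,0],
  [0,0,10,0,0,0,0],
  [0,0,12,0,0,0,0],
  [0,0,10,0,0,0,0],
  [0,-14,0,0,0,0,0.14],
  [0,-14,0,0,0,0,0.14],
  [0,-14,0,-10,0,0,0.14],
  [0,-14,0,-20,0,0,0.14],
])

```text
time_s: 13.8
tcp_pos: [0.4175, 0.0371, 0.0777]
ee_rot: [[0.67, -0.742, -0.004], [-0.742, -0.67, -0.002], [-0.002, 0.005, -1.0]]
wrist_force: [0.3, 0.6, 0.4]
gripper_width: 0.009
gripper_force: 0.0
```

Call:
arm_command([
  [0,-10,0,-20,0,0,0],
  [0,0,0,-20,0,0,0],
  [0,0,0,0,0,0,0],
  [0,0,0,0,0,0,0],
])

```text
time_s: 14.2
tcp_pos: [0.4126, 0.0453, 0.1185]
ee_rot: [[0.675, -0.738, 0.0], [-0.738, -0.675, 0.001], [-0.0, -0.001, -1.0]]
wrist_force: [-0.3, -0.4, 0.1]
gripper_width: 0.006
gripper_force: 0.0
```

```bash
python3 st.py; python3 sv.py pics/s7.png
```

```text
14.2 [0.4126 0.0453 0.1185] yang 222.4572276809216 r 0.09444523942297231 ang 213.9213301376491 w 0.0058799656592311515 [-0.3 -0.4  0.1] [ 2.88887953e+01  8.97322426e+00 -3.66565595e+01 -3.08470760e-02
 -4.43405922e+01  1.35904927e+01]
shift [ 3.4 -6.  69.5]
37
-100 [196.9 221.1] -90 [197.6 224.4] -80 [198. 228.] -70 [198.  231.8] -60 [197.5 235.5] -50 [196.7 239.1] -40 [195.5 242.5] -30 [194.  245.5] -20 [192.3 248.1] -10 [190.3 250.1] 0 [188.2 251.6] 10 [186.  252.4]
```

View pics/s7.png

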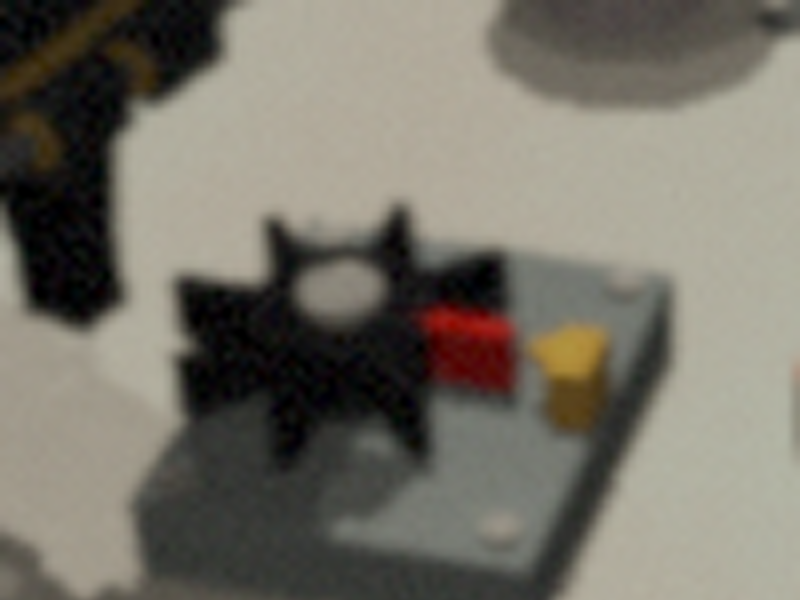

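The red fin, at (470, 350), now stands at the brass pointer, at (570, 355). The fingers are clear of the wheel.

```bash
python3 -c "
from station import *
print(finish_job())"
```

```text
the job is handed in; nothing more can be done
None
```

The red fin clicked in at the brass pointer after two anticlockwise flicks, the last picture showed the arm clear of the wheel, and the job is handed in (no verdict was returned).

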